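Lock a gas filter into its push-fit fitting

ROBOT

A 6-joint arm with a two-finger parallel gripper is mounted at the origin on the work surface. World frame = base frame: x ahead of the robot, y to its left, z up, the work surface at z = 0. Lengths are in m, angles in rad, forces in N, time in s.
With the tool pointing down it reaches from about 0.25 to 0.775 m from the base axis. Payload 4 kg.
Tool frame: the origin (TCP) lies at the very end of the fingers, on their centre line; the grasp point (between the pads) lies 19 mm behind it; z points along the fingers, y is the direction in which the jaws open and shut (so a half turn about z gives the same grasp; the last joint's range is limited). The gripper opens to 85 mm and grips with 20 to 120 N. Pads are 22 mm wide; open, the fingers measure 114 mm over their backs; the gripper's body (76 mm by 85 mm) begins 54 mm behind the grasp point. The pads swing forward as they close: fully open they stand 13 mm farther back than shut.
Start: joints at [-1.368, 0.087, 1.371, -0, 1.684, -0.103], TCP at [0.166, -0.525, 0.231] pointing down, gripper open.
Joint ranges: [-3.1, 3.1], [-0.76, 2.03], [0.27, 2.55], [-1.08, 4.22], [0.17, 2.65], [-2.57, 2.57]. Speed limits (rad/s): [2.79, 2.79, 3.14, 3.14, 3.14, 3.14].

INTERFACE

Orientations are given as a rotation vector (axis times angle).
In Python, from bench import env gives the robot as it stands.
- The arm moves only by the shell command python3 -m inch 'ROWS' [FORCE]. ROWS is JSON, a list of rows, each a list of 7 numbers: the shift along the tool's x, y, z in m, then the turn, a rotation vector about the tool's x, y, z in rad, then the finger opening in m, from 0 to 0.0854. In form: [[x, y, z, wx, wy, wz, gripper], ...]. A call has 1 to 5 rows; each row shifts and turns the pose as measured when the row begins, along the tool's axes as they then stand; what a row does not reach is not made up. A row lasts 1/8 s, in which the tool goes at most 62.5 mm and 10.7 degrees, less where a joint would pass 70% of its speed; a pose out of reach is approached as far as the arm can. A call with a gripper value outside its range is refused whole. The fingers move at their own pace and stop on an object; FORCE is the grip in N (left out, the last holds). Time passes only in rows, so rows that do not move let the fingers close. It gives the time, the measured TCP pose, the force and the opening at its end, in the units of the state.
- env.read_state(): the state, without advancing time (a new reading comes with each control period).
- env.snapshot(name): name is "side" or "top"; returns a dict with "frame" (400x640x3 uint8, blue, green, red), "fx", "fy", "cx", "cy" (pixels), "rvec" (rotation vector, rad) and "tvec" (3), from world to camera coordinates, as OpenCV has them. Camera axes: x right, y down, z forward; pixel columns grow to the right and rows downward; lengths in m; the calibration is good to about 2 mm. A picture is of the moment at which its call begins. There is no depth.
- env.finish_job(): hands the job in, once; it reports no verdict.
Trained networks look in a picture, given as the dict that the camera call returned (one of the last four; its "shot" number tells which), for a name from the list of things; names that differ only in an ending like _2 or _b are one class to them, and where a whole thing is asked for, a point or a joint stands for the part that bears it (a point fixed in the world has none). Each returns a list of dicts, best first, with "p" (0 to 1); they miss things now and then, are a little off and sometimes report something else, mostly with a low value. They report only what shows in the picture. A call takes as long as a camera call. They do not tell look-alikes from the thing itself.
- env.spot_in(label, picture): "at" ([x, y, z] in m, in world coordinates, good to about 4 mm: the middle of the surface that is visible of it).
The state is a dict: "time_s": time; "joint_positions": joint angles; "joint_velocities": joint speeds; "effort": joint torques, N m; "tool_pos": TCP position; "tcp_rot": TCP orientation; "wrist_force": force on the tool from outside, world axes, zero at the start; "wrist_torque": the same for the moment, N m; "finger_gap": finger opening in m.
Only numpy, scipy, OpenCV 4.12 (cv2) and the standard library are available. Lean on these libraries where they do the work, as an engineer would, in place of code of your own. Each camera call takes 0.05 s, during which the arm holds its last target.

TASK

Take the blue-banded gas filter out of the plywood rack and push its stem gently straight down into the blue-collared push-fit fitting until it clicks in and locks; never ram it or wrench at it. Then keep hold and pull it upwards until the grip inside draws up a little and holds it, to prove it is locked, and let it settle back and let go of it. Leave the orange filter and everything else on the bench where it is.

Things in the scene. Friction and masses are not known exactly. Their poses are not given: they have to be found in the camera images.
- filter: The loose blue-banded gas filter, 70 to 140 g: upright white cylinder (grip here) 40 mm in diameter, 50 mm tall, blue band, grey nub 12 mm wide, 10 mm tall on top; below it, coaxial, a rigid stem 16 mm in diameter, 58 mm long. Origin on the axis at the underside of the 40 mm body; z up. It starts in the rack with that underside on the rack's top; lift it 60 mm to clear.
- filter_tip (a point): The lower end of the blue filter's stem, on its axis, 58 mm below the body origin. The nose is tapered: 9 mm wide at the tip, full 16 mm width 6 mm up. A locking groove runs round the stem 11 to 17.5 mm above the tip.
- port: Fixed gas pedestal with the blue push-fit fitting: black foot 104 x 104 x 22 mm, in its middle a square barrel 50 mm wide, 85 mm tall, blue collar on top, upright bore 18.2 mm in diameter. Origin at the centre of its underside, z up. In the bore sit spring jaws, a check valve and a hard stop, together at a depth set anew each time and not visible. Over 30 N between filter and fitting damages it.
- port_mouth (a point): Centre of the mouth of the blue bore, 85 mm above the bench. The stem locks with its tip 30 to 46 mm below it. About 12 mm before that the nose meets the jaws (up to 11 N to spread them), then slides at 1 to 3 N; the valve spring adds up to 5 N over the last 3.5 mm, then the jaws snap in. The hard stop is 1.5 mm farther: only there does the force rise steeply; 15 N on it is plenty.
- valve (a joint): How far the stem has pushed down the check valve inside the blue fitting, in m: 0 untouched, 0.0035 when locked in, about 0.005 when held against the hard stop. If the stem is pushed short of the lock and let go, springs push it back up.
- collet (a joint): How far a pull on the locked filter has drawn the collet (the ring that carries the jaws) up against its spring, in m: 0 at rest, at most 0.003. It begins to rise at a pull of about 4 N, is 0.0012 up at about 7 N and at its upper stop at about 11 N; it goes back by itself when the pull ends. An unlocked stem slides out without raising it.
- rack: Fixed plywood rack, 70 mm along its own x, 180 mm along its own y, top 80 mm above the bench, with two through holes 20.5 mm in diameter at y = +45 and -45 mm in which the two filters stand. Origin at the centre of its underside.
- spare_filter: The orange-banded filter, same shape as the blue one; stays in the rack.
- spare_port: Fixed pedestal like the blue one, but with an orange collar; not to be used. Origin at the centre of its underside.
- amber_jar: Amber jar, 52 mm in diameter, 70 mm tall; leave alone.
- beaker: Glass beaker, 68 mm in diameter, 85 mm tall; leave alone.
- tip_box: Pipette-tip box, 85 x 120 mm, 56 mm tall; leave alone.
- tube_rack: Green micro-tube rack, 60 x 110 mm, 32 mm tall; leave alone.
- marker: Black and red marker pen, 110 mm long, 14 mm thick; leave alone.
Things that resemble listed ones, but are neither listed nor needed, are in the scene too. What is shaped like the port but green or pink is not meant.

How it is judged:
On the way, in this order (a step that is already met when the one before it is completed fails the run):
1. the blue filter's stem is pushed fully into the blue fitting (value of joint valve above 0.0028 m and horizontal distance between filter_tip and port_mouth below 0.003 m), for 0.1 s.
2. a pull upwards draws the collet up, so the lock holds (value of joint collet above 0.0012 m and horizontal distance between filter_tip and port_mouth below 0.003 m), for 0.2 s.
At the end, for the whole second after the job is handed in: Blue filter let go, still locked in the blue fitting: valve held open 2.5 mm or more, collet within 0.7 mm of rest, stem tip within 3 mm of the bore's axis, filter upright to 4 degrees and at rest; orange filter within 20 mm, other bystanders within 30 mm of their start (value of joint valve above 0.0025 m and value of joint collet below 0.0007 m and horizontal distance between filter_tip and port_mouth below 0.003 m and angle between filter's own z axis and vertical below 0.07 rad and linear speed of filter below 0.01 m/s and distance of spare_filter from where it was at the start of the episode below 0.02 m and distance of each of amber_jar, beaker, tip_box, tube_rack, marker from where it was at the start of the episode below 0.03 m); the robot touches nothing.
It fails at once if the filter is rammed or wrenched: more than 30 N between filter and blue pedestal (contact force between filter and port above 30 N).
It fails at once if the orange filter is moved by more than 20 mm (distance of spare_filter from where it was at the start of the episode above 0.02 m).
It fails at once if another bystander is moved by more than 30 mm (distance of any of amber_jar, beaker, tip_box, tube_rack, marker from where it was at the start of the episode above 0.03 m).
It also fails if it takes over 53 s, if anything falls off the work surface, if the arm or the gripper's body presses on something with over 40 N, if the wrist force passes 120 N, or if a joint passes its speed limit or range.

## Working session

There is one attempt and no reset: what is moved stays moved. The work goes in short steps, Python scripts to look and compute and a shell command to move; the robot and the scene stay as the last step left them, time stands still between calls to the robot, and variables do not carry over. Pictures are saved under pics/ and viewed, and the job is handed in when it is done.

```bash
ls; mkdir -p pics
python3 - <<'E'
from bench import env
import cv2,numpy as np
s=env.read_state(); print(s)
for n in ("side","top"):
    p=env.snapshot(n); cv2.imwrite(f"pics/{n}0.png",p["frame"])
    print(n,p["fx"],p["fy"],p["cx"],p["cy"],p["rvec"],p["tvec"],p["shot"])
    for l in ("filter","port","rack","spare_filter","spare_port"):
        print(l,[(np.round(d["at"],3).tolist(),round(d["p"],2)) for d in env.spot_in(l,p)])
E
```

```text
pics
{'time_s': 0.0, 'joint_positions': array([-1.36809536e+00,  8.79475006e-02,  1.37225905e+00, -8.68005537e-06,
        1.68358354e+00, -1.03094764e-01]), 'joint_velocities': array([ 0.00110987,  0.00030568, -0.00016945,  0.00142456,  0.00088388,
        0.00105734]), 'effort': array([-1.13447575e-03, -3.51871741e+01, -3.13266957e+01, -3.20047857e-04,
        1.08262827e-02, -9.42283521e-06]), 'tool_pos': array([ 0.16547447, -0.52399988,  0.23014078]), 'tcp_rot': array([-3.10277399e+00, -4.78137737e-01,  1.85238860e-04]), 'wrist_force': array([ 0.24812849,  0.02123422, -0.40288967]), 'wrist_torque': array([ 0.02661062, -0.02386528, -0.04938305]), 'finger_gap': 0.08525872127166836}
side 478.97473117090254 478.97473117090254 314.70562537603803 202.87411092192698 [ 1.04370265 -2.53553909  0.89053519] [0.37254506 0.24697577 1.15825303] 1
filter [([0.506, -0.138, 0.124], 0.71), ([0.328, 0.289, 0.053], 0.16)]
port [([0.512, 0.498, 0.021], 0.97), ([0.509, 0.305, 0.023], 0.64)]
rack [([0.514, -0.138, 0.069], 0.68)]
spare_filter [([0.534, -0.224, 0.123], 0.58)]
spare_port [([0.495, 0.091, 0.024], 0.88)]
top 424.81466235597986 424.81466235597986 319.34222242822864 199.53263224907838 [ 2.13894934 -2.15672959  0.08119331] [0.11455868 0.43749979 1.01688058] 2
filter [([0.508, -0.144, 0.129], 0.67)]
port [([0.516, 0.291, 0.021], 0.73), ([0.519, 0.482, 0.023], 0.72), ([0.177, 0.325, 0.023], 0.66)]
rack [([0.519, -0.182, 0.078], 0.91)]
spare_filter [([0.532, -0.228, 0.129], 0.77)]
spare_port [([0.505, 0.07, 0.021], 0.77)]
```

View pics/side0.png

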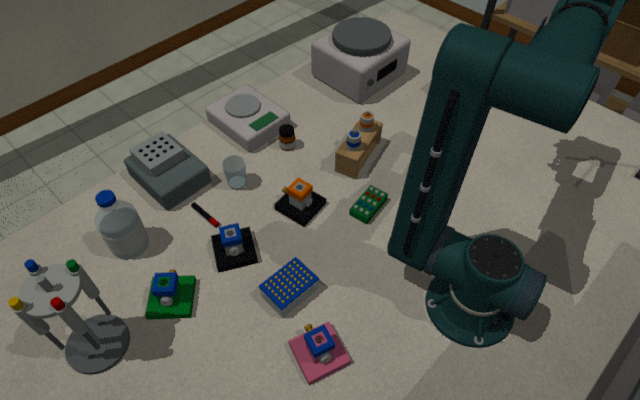

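View pics/top0.png

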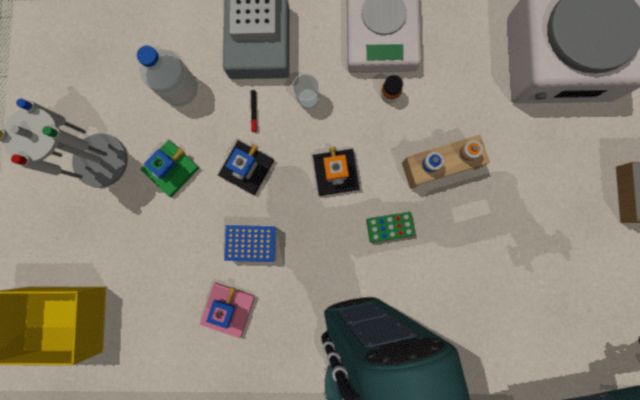

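Candidates for the filter are blue-banded at top (434,161) / side (354,140) and orange-banded at top (473,150) / side (367,120). Candidates for the port are blue collar on a black foot at top (240,162) / side (231,240), green foot at top (160,162), pink foot at top (222,313), and orange collar at top (336,167). I choose the blue-banded filter and the blue collar on the black foot, and check both in a close crop.

Run:
```python
import cv2,numpy as np
t=cv2.imread("pics/top0.png"); s=cv2.imread("pics/side0.png")
c=lambda i,x,y,r=30:cv2.resize(i[y-r:y+r,x-r:x+r],(390,290),interpolation=cv2.INTER_CUBIC) if 0 else cv2.resize(i[y-22:y+22,x-30:x+30],(390,286),interpolation=cv2.INTER_CUBIC)
cv2.imwrite("pics/crop0.png",np.vstack([np.hstack([c(t,434,161),c(t,240,162)]),np.hstack([c(s,354,140),c(s,231,240)])]))
```

```text
(no output)
```

View pics/crop0.png

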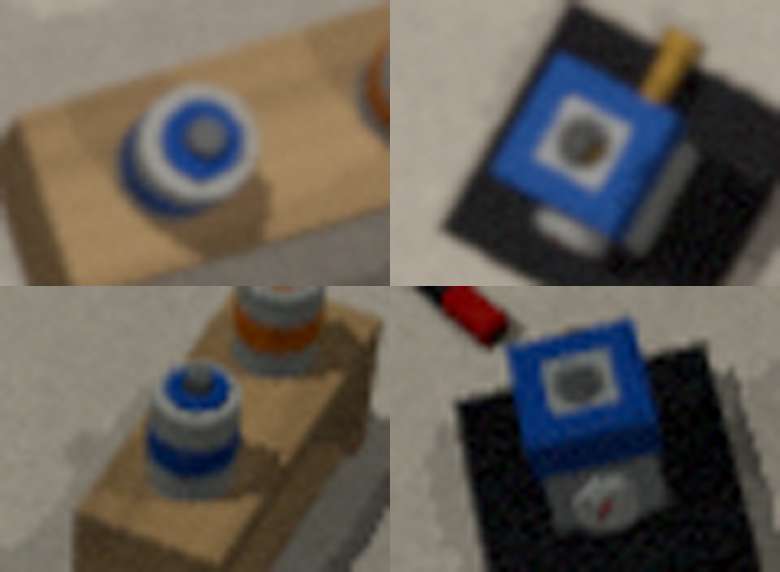

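The crops confirm both. The blue band with a grey nub is at top px ~(434.5,160.6). The blue collar on a black foot with an open bore is at top px ~(239.5,161.3) / side ~(229.5,232.7). Next I locate them metrically from both views.

```bash
cat > h.py <<'E'
import cv2,numpy as np
def cam(p):
    K=np.array([[p["fx"],0,p["cx"]],[0,p["fy"],p["cy"]],[0,0,1.]])
    R=cv2.Rodrigues(np.array(p["rvec"],float))[0]; return K,R,np.array(p["tvec"],float).reshape(3,1)
def onz(p,uv,z):
    K,R,t=cam(p); d=R.T@np.linalg.inv(K)@np.array([uv[0],uv[1],1.]); c=(-R.T@t).ravel()
    return c+d*(z-c[2])/d[2]
def tri(p,a,q,b):
    P=lambda p:(lambda k:k[0]@np.hstack([k[1],k[2]]))(cam(p))
    X=cv2.triangulatePoints(P(p),P(q),np.array(a,float).reshape(2,1),np.array(b,float).reshape(2,1)); return (X[:3]/X[3]).ravel()
def proj(p,X):
    K,R,t=cam(p); return cv2.projectPoints(np.array(X,float).reshape(-1,3),np.array(p["rvec"],float),t,K,None)[0].reshape(-1,2)
E
python3 - <<'E'
from bench import env
from h import *
s=env.snapshot("side"); t=env.snapshot("top")
np.set_printoptions(precision=4,suppress=True)
for n,a,b,z in (("filt top",(354-.2,133.3),(434.4,160.6),.13),("mouth",(229.5,232.7),(239.4,161.3),.085)):
    print(n,onz(s,a,z),onz(t,b,z),tri(s,a,t,b))
print("cams",[(-cam(p)[1].T@cam(p)[2]).ravel() for p in (s,t)])
# rack corners in the top crop
for c in ((404,139),):pass
print(cv2.Rodrigues(env.read_state()["tcp_rot"])[0])
# fine check: project predicted outlines
import math
for n,c in (("f",(onz(s,(353.8,133.3),.13)+onz(t,(434.4,160.6),.13))/2),("m",(onz(s,(229.5,232.7),.085)+onz(t,(239.4,161.3),.085))/2)):
    print(n,c)
    for p,nm in((s,"s"),(t,"t")):
        im=cv2.resize(p["frame"],None,fx=6,fy=6,interpolation=cv2.INTER_CUBIC)
        rs=((.02,.13),(.006,.14),(.02,.08)) if n=="f" else ((.0091,.085),)
        for r,z in rs:
            X=[[c[0]+r*math.cos(q),c[1]+r*math.sin(q),z] for q in np.linspace(0,6.283,40)]
            cv2.polylines(im,[np.int32((proj(p,X)+.5)*6)],True,(0,255,255),1)
        u=proj(p,c)[0]*6; u=u.astype(int)
        cv2.imwrite(f"pics/o_{n}{nm}.png",im[u[1]-130:u[1]+130,u[0]-180:u[0]+180])
r=lambda n:cv2.imread(f"pics/o_{n}.png")
cv2.imwrite("pics/ov0.png",np.vstack([np.hstack([r("fs"),r("ft")]),np.hstack([r("ms"),r("mt")])]))
E
```

```text
filt top [ 0.5136 -0.1451  0.13  ] [ 0.5109 -0.1477  0.13  ] [ 0.5127 -0.1466  0.1294]
mouth [0.524  0.3016 0.085 ] [0.5244 0.2967 0.085 ] [0.5268 0.299  0.079 ]
cams [array([-0.116 ,  0.6374,  1.0591]), array([0.3232, 0.0749, 1.0623])]
[[ 0.9536  0.3011  0.    ]
 [ 0.3011 -0.9536 -0.0002]
 [-0.      0.0002 -1.    ]]
f [ 0.5122 -0.1464  0.13  ]
m [0.5242 0.2992 0.085 ]
```

View pics/ov0.png

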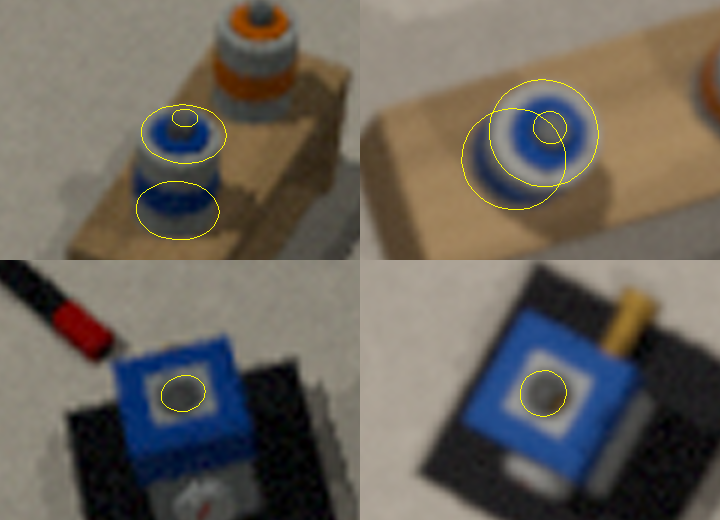

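```bash
cat >> h.py <<'E'
def go(env,X,n=1,yaw=None):
    s=env.read_state(); R=cv2.Rodrigues(s["tcp_rot"])[0]
    d=R.T@(np.array(X)-s["tool_pos"]); print("t",round(s["time_s"],2),"tcp",np.round(s["tool_pos"],4),"F",np.round(s["wrist_force"],2),"T",np.round(s["wrist_torque"],3),"gap",round(s["finger_gap"],4))
    print("tool delta mm",np.round(d*1000,1),"per row",np.round(d*1000/n,1),"toolz",np.round(R[:,2],4),"tool y",np.round(R[:,1],3))
E
python3 -m inch '[[0.05,-0.029,0,0,0,0,0.065],[0.05,-0.029,0,0,0,0,0.065],[0.05,-0.029,0,0,0,0,0.065],[0.05,-0.029,0,0,0,0,0.065],[0.05,-0.029,0,0,0,0,0.065]]' 30
python3 -m inch '[[0.05,-0.029,0,0,0,0,0.065],[0.05,-0.029,0,0,0,0,0.065],[0.05,-0.029,0,0,0,0,0.065]]'
python3 - <<'E'
from bench import env
from h import *
go(env,[.5125,-.147,.2])
E
```

```text
time_s: 1.32
tool_pos: [0.3637, -0.3089, 0.231]
tcp_rot: [3.105, 0.463, 0.002]
wrist_force: [1.2, -0.5, -0.4]
finger_gap: 0.0652
time_s: 1.7
tool_pos: [0.4852, -0.1773, 0.232]
tcp_rot: [3.103, 0.462, 0.006]
wrist_force: [0.7, -1.1, 0.5]
finger_gap: 0.065
t 1.7 tcp [ 0.4852 -0.1773  0.232 ] F [ 0.69 -1.08  0.46] T [-0.025 -0.041 -0.018] gap 0.065
tool delta mm [ 34.9 -21.2  32. ] per row [ 34.9 -21.2  32. ] toolz [ 0.0042 -0.0039 -1.    ] tool y [ 0.291 -0.957  0.005]
```

```bash
python3 -m inch '[[0.030,-0.018,0.02,0,0,0,0.065],[0,0,0,0,0,0,0.065],[0,0,0,0,0,0,0.065]]'
python3 - <<'E'
from bench import env
from h import *
go(env,[.5125,-.147,.16])
s=env.snapshot("side"); t=env.snapshot("top")
cv2.imwrite("pics/a1.png",np.vstack([cv2.resize(s["frame"][60:200,260:450],None,fx=3,fy=2,interpolation=2) if 0 else cv2.resize(s["frame"][60:200,260:450],(400,295)),cv2.resize(t["frame"][90:230,340:530],(400,295))]))
E
```

```text
time_s: 2.08
tool_pos: [0.5114, -0.1476, 0.2122]
tcp_rot: [3.1, 0.473, 0.008]
wrist_force: [-0.3, 0.6, 0.8]
finger_gap: 0.065
t 2.08 tcp [ 0.5114 -0.1476  0.2122] F [-0.26  0.63  0.8 ] T [-0.031 -0.016 -0.029] gap 0.065
tool delta mm [ 1.  -0.5 52.2] per row [ 1.  -0.5 52.2] toolz [ 0.0056 -0.0045 -1.    ] tool y [ 0.298 -0.955  0.006]
```

View pics/a1.png

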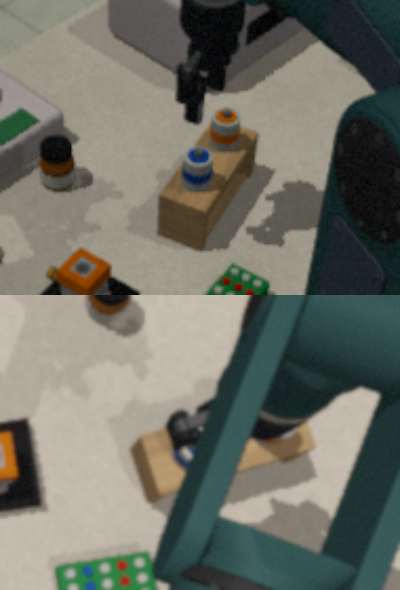

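```bash
cat >> h.py <<'E'
def tilt(env):
    R=cv2.Rodrigues(env.read_state()["tcp_rot"])[0]; t=R.T@np.array([0,0,-1.]); print("level turn wx,wy",np.round([-t[1],t[0]],4))
E
python3 - <<'E'
from bench import env
from h import *
tilt(env)
E
```

```text
level turn wx,wy [ 0.0056 -0.0041]
```

```bash
python3 -m inch '[[0.001,0,0.03,0.005,-0.004,0,0.065],[0,0,0.03,0,0,0,0.065],[0,0,0.03,0,0,0,0.065],[0,0,0.02,0,0,0,0.065],[0,0,0,0,0,0,0.065]]'
python3 - <<'E'
from bench import env
from h import *
go(env,[.5125,-.147,.085]);tilt(env)
s=env.snapshot("side")
cv2.imwrite("pics/a2.png",cv2.resize(s["frame"][80:190,290:430],(700,550),interpolation=2))
E
```

```text
time_s: 2.8
tool_pos: [0.5114, -0.1554, 0.1043]
tcp_rot: [3.102, 0.453, 0.011]
wrist_force: [-0.4, -0.0, 0.3]
finger_gap: 0.0649
t 2.8 tcp [ 0.5114 -0.1554  0.1043] F [-0.36 -0.01  0.31] T [-0.008  0.018  0.004] gap 0.0649
tool delta mm [ 3.3 -7.9 19.3] per row [ 3.3 -7.9 19.3] toolz [ 0.0081 -0.0055 -1.    ] tool y [ 0.286 -0.958  0.008]
level turn wx,wy [ 0.0076 -0.0062]
```

View pics/a2.png

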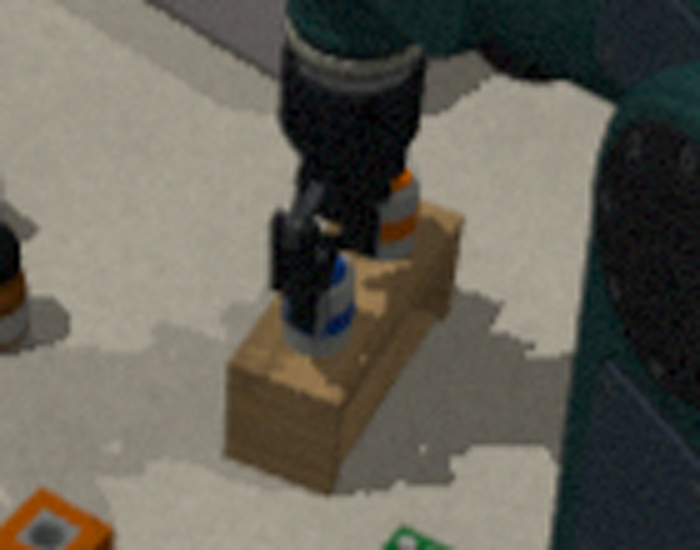

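```bash
python3 -m inch '[[0.003,-0.008,0,0.007,-0.006,-0.005,0.065],[0,0,0,0,0,0,0.065]]'
python3 - <<'E'
from bench import env
from h import *
go(env,[.5125,-.147,.085]);tilt(env)
E
```

```text
time_s: 3.1
tool_pos: [0.5141, -0.148, 0.1087]
tcp_rot: [3.104, 0.46, 0.01]
wrist_force: [0.2, -0.2, -0.3]
finger_gap: 0.0652
t 3.1 tcp [ 0.5141 -0.148   0.1087] F [ 0.17 -0.18 -0.33] T [-0.041 -0.015 -0.016] gap 0.0652
tool delta mm [-1.4 -1.5 23.7] per row [-1.4 -1.5 23.7] toolz [ 0.0069 -0.0031 -1.    ] tool y [ 0.29  -0.957  0.005]
level turn wx,wy [ 0.0049 -0.0057]
```

```bash
python3 -m inch '[[-0.001,-0.002,0.012,0.01,-0.01,0,0.065],[0,-0.001,0.012,0.004,-0.004,0,0.065],[0,0,0,0,0,0,0.065]]'
python3 - <<'E'
from bench import env
from h import *
go(env,[.5125,-.147,.085]);tilt(env)
E
```

```text
time_s: 3.48
tool_pos: [0.5127, -0.1452, 0.084]
tcp_rot: [-3.1, -0.46, 0.014]
wrist_force: [0.3, 0.6, -0.5]
finger_gap: 0.0651
t 3.48 tcp [ 0.5127 -0.1452  0.084 ] F [ 0.26  0.61 -0.49] T [-0.013 -0.032  0.003] gap 0.0651
tool delta mm [-0.7  1.7 -1. ] per row [-0.7  1.7 -1. ] toolz [-0.0103  0.0061 -0.9999] tool y [ 0.29  -0.957 -0.009]
level turn wx,wy [-0.0088  0.008 ]
```

```bash
python3 -m inch '[[0,0.0015,0,-0.008,0.007,0,0.065],[0,0,0,0,0,0,0.065]]'
python3 - <<'E'
from bench import env
from h import *
go(env,[.5125,-.147,.085]);tilt(env)
s=env.snapshot("side")
cv2.imwrite("pics/a3.png",cv2.resize(s["frame"][80:190,290:430],(700,550),interpolation=2))
E
```

```text
time_s: 3.72
tool_pos: [0.5131, -0.1467, 0.0836]
tcp_rot: [-3.107, -0.461, 0.002]
wrist_force: [-0.5, 0.1, 0.7]
finger_gap: 0.0652
t 3.73 tcp [ 0.5131 -0.1467  0.0836] F [-0.45  0.07  0.7 ] T [-0.017  0.008 -0.022] gap 0.0652
tool delta mm [-0.7  0.1 -1.4] per row [-0.7  0.1 -1.4] toolz [-1.2e-03  3.0e-04 -1.0e+00] tool y [ 0.291 -0.957 -0.001]
level turn wx,wy [-0.0006  0.0011]
```

View pics/a3.png

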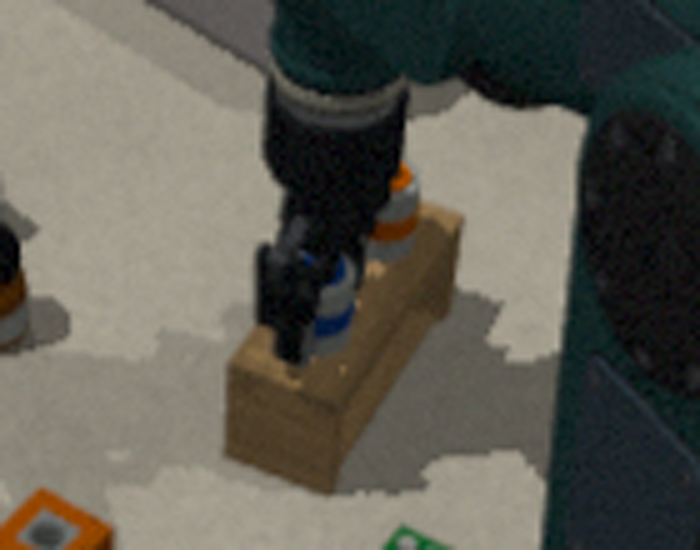

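```bash
python3 -m inch '[[0,0,0,0,0,0,0.046],[0,0,0,0,0,0,0.042],[0,0,0,0,0,0,0.038]]' 40
python3 -m inch '[[0,0,0,0,0,0,0.03],[0,0,0,0,0,0,0.03]]' 60
python3 - <<'E'
from bench import env
from h import *
go(env,[.5125,-.147,.085]);tilt(env)
s=env.snapshot("side")
cv2.imwrite("pics/a4.png",cv2.resize(s["frame"][80:190,290:430],(700,550),interpolation=2))
E
```

```text
time_s: 4.15
tool_pos: [0.5136, -0.1469, 0.0845]
tcp_rot: [3.107, 0.461, 0.001]
wrist_force: [0.5, 0.4, 2.5]
finger_gap: 0.0392
time_s: 4.4
tool_pos: [0.5137, -0.1469, 0.0846]
tcp_rot: [3.107, 0.461, 0.001]
wrist_force: [-0.4, 0.5, -1.0]
finger_gap: 0.0389
t 4.4 tcp [ 0.5137 -0.1469  0.0846] F [-0.38  0.52 -1.01] T [ 0.014 -0.058 -0.007] gap 0.0389
tool delta mm [-1.1 -0.3 -0.4] per row [-1.1 -0.3 -0.4] toolz [ 6.e-04 -4.e-04 -1.e+00] tool y [ 0.29  -0.957  0.001]
level turn wx,wy [ 0.0006 -0.0005]
```

View pics/a4.png

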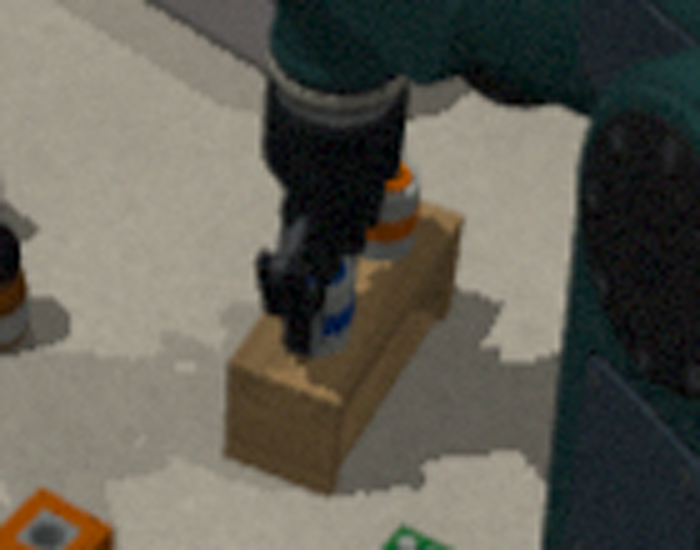

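```bash
python3 -m inch '[[0,0,-0.01,0,0,0,0.03],[0,0,-0.015,0,0,0,0.03],[0,0,-0.015,0,0,0,0.03]]'
python3 - <<'E'
from bench import env
from h import *
go(env,[.5137,-.147,.16]);tilt(env)
E
```

```text
time_s: 4.82
tool_pos: [0.5126, -0.1465, 0.1253]
tcp_rot: [-3.106, -0.461, 0.004]
wrist_force: [0.6, 0.4, -0.7]
finger_gap: 0.0389
t 4.83 tcp [ 0.5126 -0.1465  0.1253] F [ 0.57  0.4  -0.68] T [-0.006  0.028  0.034] gap 0.0389
tool delta mm [  0.8   0.7 -34.7] per row [  0.8   0.7 -34.7] toolz [-0.0029  0.001  -1.    ] tool y [ 0.29  -0.957 -0.002]
level turn wx,wy [-0.0018  0.0025]
```

```bash
python3 -m inch '[[0,0,-0.03,-0.002,0.002,0,0.03],[0,0,-0.03,0,0,0,0.03],[0,0,-0.025,0,0,0,0.03],[0,0,0,0,0,0,0.03]]'
python3 - <<'E'
from bench import env
from h import *
go(env,[.5242,.299,.21],9);tilt(env)
s=env.snapshot("side")
cv2.imwrite("pics/a5.png",s["frame"])
E
```

```text
time_s: 5.32
tool_pos: [0.5139, -0.147, 0.2192]
tcp_rot: [3.103, 0.461, 0.01]
wrist_force: [0.6, -1.0, -0.8]
finger_gap: 0.0389
t 5.33 tcp [ 0.5139 -0.147   0.2192] F [ 0.57 -0.96 -0.76] T [0.028 0.053 0.03 ] gap 0.0389
tool delta mm [ 139.4 -423.8    7.7] per row [ 15.5 -47.1   0.9] toolz [ 0.0073 -0.0035 -1.    ] tool y [ 0.29  -0.957  0.005]
level turn wx,wy [ 0.0055 -0.0059]
```

View pics/a5.png

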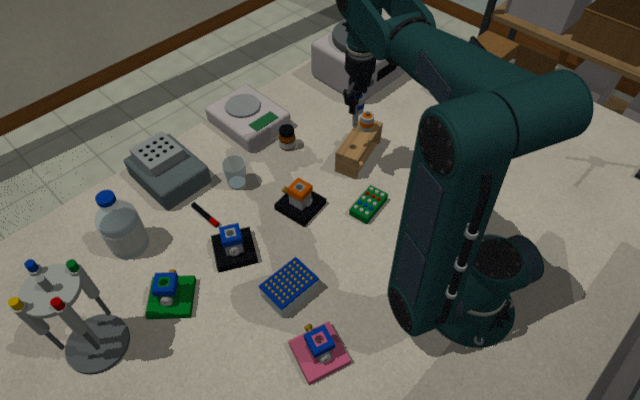

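```bash
python3 -m inch '[[0.015,-0.047,0,0,0,0,0.03],[0.015,-0.047,0,0,0,0,0.03],[0.015,-0.047,0,0,0,0,0.03],[0.015,-0.047,0,0,0,0,0.03]]'
python3 - <<'E'
from bench import env
from h import *
go(env,[.5242,.299,.21],5);tilt(env)
E
```

```text
time_s: 5.88
tool_pos: [0.514, 0.0525, 0.2106]
tcp_rot: [3.109, 0.448, -0.009]
wrist_force: [-0.2, -0.2, -0.5]
finger_gap: 0.0388
t 5.88 tcp [0.514  0.0525 0.2106] F [-0.17 -0.21 -0.55] T [-0.02  -0.028  0.022] gap 0.0388
tool delta mm [ 7.940e+01 -2.336e+02  1.000e-01] per row [ 15.9 -46.7   0. ] toolz [-0.0053 -0.0016 -1.    ] tool y [ 0.282 -0.959  0.   ]
level turn wx,wy [0.0001 0.0055]
```

```bash
python3 -m inch '[[0.016,-0.047,0,0,0.003,0,0.03],[0.016,-0.047,0,0,0,0,0.03],[0.016,-0.047,0,0,0,0,0.03],[0.016,-0.047,0,0,0,0,0.03],[0,0,0,0,0,0,0.03]]'
python3 - <<'E'
from bench import env
from h import *
go(env,[.5242,.299,.21],1);tilt(env)
E
```

```text
time_s: 6.5
tool_pos: [0.5172, 0.2596, 0.2004]
tcp_rot: [3.106, 0.455, -0.028]
wrist_force: [-0.3, -0.4, -1.6]
finger_gap: 0.0387
t 6.5 tcp [0.5172 0.2596 0.2004] F [-0.27 -0.42 -1.62] T [-0.077  0.053  0.01 ] gap 0.0387
tool delta mm [ 17.9 -35.8  -9.9] per row [ 17.9 -35.8  -9.9] toolz [-0.0171 -0.0045 -0.9998] tool y [ 0.287 -0.958 -0.001]
level turn wx,wy [-0.0006  0.0177]
```

```bash
python3 -m inch '[[0.016,-0.034,-0.004,0,0.014,0,0.03],[0,0,0,0,0,0,0.03],[0,0,0,0,0,0,0.03]]'
python3 - <<'E'
from bench import env
from h import *
go(env,[.5242,.299,.20],1);tilt(env)
E
```

```text
time_s: 6.88
tool_pos: [0.5215, 0.2947, 0.1995]
tcp_rot: [3.104, 0.453, -0.018]
wrist_force: [-0.6, 0.4, -1.1]
finger_gap: 0.0386
t 6.88 tcp [0.5215 0.2947 0.1995] F [-0.56  0.4  -1.15] T [-0.035  0.014  0.064] gap 0.0386
tool delta mm [ 3.8 -3.3 -0.5] per row [ 3.8 -3.3 -0.5] toolz [-0.0105 -0.0062 -0.9999] tool y [ 0.286 -0.958  0.003]
level turn wx,wy [0.003  0.0118]
```

```bash
python3 -m inch '[[0.003,-0.003,0,0.003,0.011,0,0.03],[0,0,0,0,0,0,0.03]]'
python3 - <<'E'
from bench import env
from h import *
go(env,[.5242,.299,.20],1);tilt(env)
s=env.snapshot("side"); t=env.snapshot("top")
cv2.imwrite("pics/b1s.png",s["frame"]);cv2.imwrite("pics/b1t.png",t["frame"])
a=s["frame"][150:280,170:310]; b=t["frame"][100:230,180:320]
cv2.imwrite("pics/b1.png",np.hstack([cv2.resize(a,(390,362),interpolation=2),cv2.resize(b,(390,362),interpolation=2)]))
E
```

```text
time_s: 7.12
tool_pos: [0.5237, 0.2964, 0.1988]
tcp_rot: [3.109, 0.449, -0.002]
wrist_force: [0.3, 0.1, -1.9]
finger_gap: 0.0388
t 7.12 tcp [0.5237 0.2964 0.1988] F [ 0.3   0.09 -1.9 ] T [-0.005 -0.005 -0.002] gap 0.0388
tool delta mm [ 1.2 -2.3 -1.2] per row [ 1.2 -2.3 -1.2] toolz [-0.0014 -0.001  -1.    ] tool y [ 0.283 -0.959  0.001]
level turn wx,wy [0.0006 0.0016]
```

View pics/b1.png

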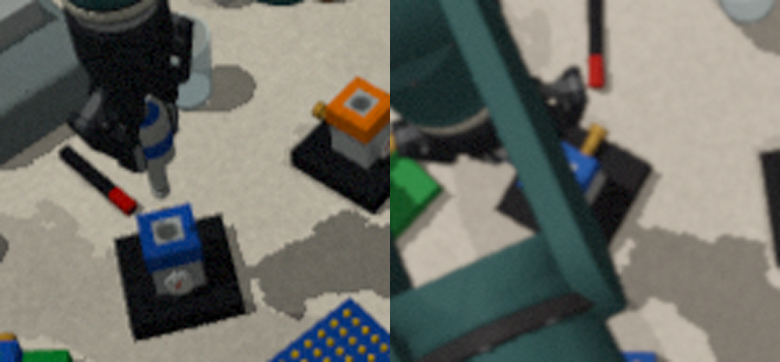

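```bash
cat >> h.py <<'E'
import math
def ov(env,p,tip,mouth,fn,k=10,w=(195,185,60,72)):
    """overlay: stem/body silhouette circles at assumed tip xy (axis vertical) and mouth circle"""
    im=cv2.resize(p["frame"],None,fx=k,fy=k,interpolation=cv2.INTER_CUBIC)
    def circ(c,r,z,col):
        X=[[c[0]+r*math.cos(q),c[1]+r*math.sin(q),z] for q in np.linspace(0,6.283,48)]
        cv2.polylines(im,[np.int32((proj(p,X)+.5)*k)],True,col,1)
    for r,z in ((.0045,0),(.008,.006),(.008,.03),(.008,.058),(.02,.058),(.02,.108)): circ(tip,r,tip[2]+z,(0,255,255))
    circ(mouth,.0091,.085,(0,0,255))
    x,y,a,b=[int(v*k) for v in w]
    cv2.imwrite(fn,im[y:y+b,x:x+a])
E
python3 - <<'E'
from bench import env
from h import *
s=env.snapshot("side")
T=env.read_state()["tool_pos"]
ov(env,s,[T[0],T[1],T[2]-.0626],[.5242,.299],"pics/b2.png",8,(200,170,60,75))
E
```

```text
(no output)
```

View pics/b2.png

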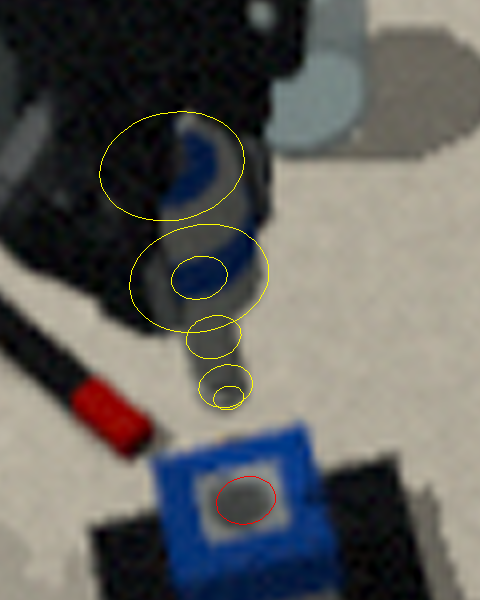

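```bash
cat >> h.py <<'E'
def cr(u,v,k,x,y): return ((u+.5)/k+x-.5,(v+.5)/k+y-.5)
E
python3 - <<'E'
from bench import env
from h import *
s=env.snapshot("side")
T=env.read_state()["tool_pos"]
print(onz(s,cr(222,403,8,200,170),T[2]-.0626), onz(s,cr(243,502,8,200,170),.085),T)
im=s["frame"][206:242,215:245]; cv2.imwrite("pics/b3.png",cv2.resize(cv2.convertScaleAbs(im,alpha=1.6),(500,600),interpolation=cv2.INTER_NEAREST))
E
```

```text
[0.5233488  0.29935797 0.13646732] [0.5241109  0.30007005 0.085     ] [0.52371936 0.29686984 0.19906732]
```

View pics/b3.png

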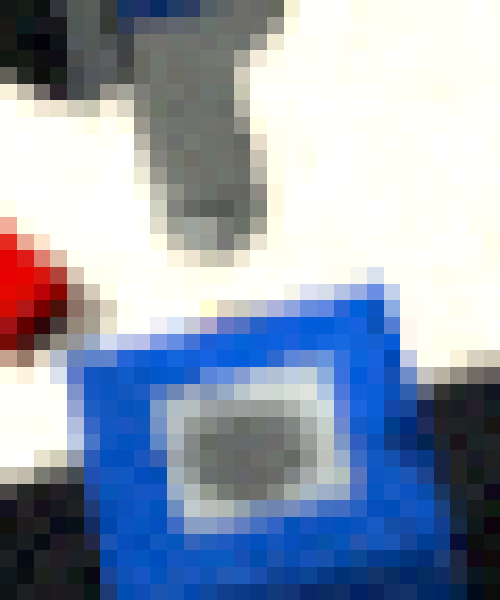

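```bash
python3 -m inch '[[0.001,-0.0005,0.013,0.0005,0.0015,0,0.03],[0,0,0.013,0,0,0,0.03],[0,0,0.01,0,0,0,0.03],[0,0,0,0,0,0,0.03]]'
python3 - <<'E'
from bench import env
from h import *
go(env,[.5245,.2975,.1556],1);tilt(env)
E
```

```text
time_s: 7.82
tool_pos: [0.5239, 0.2973, 0.1592]
tcp_rot: [3.109, 0.45, -0.003]
wrist_force: [-1.4, -0.1, -1.4]
finger_gap: 0.0386
t 7.83 tcp [0.5239 0.2973 0.1592] F [-1.41 -0.14 -1.39] T [0.013 0.024 0.072] gap 0.0386
tool delta mm [0.6 0.  3.6] per row [0.6 0.  3.6] toolz [-1.9e-03 -8.0e-04 -1.0e+00] tool y [ 0.284 -0.959  0.   ]
level turn wx,wy [0.0003 0.0021]
```

```bash
python3 -m inch '[[0.0006,0,0.002,0,0.002,0,0.03],[0,0,0,0,0,0,0.03]]'
python3 - <<'E'
from bench import env
from h import *
go(env,[.5245,.2975,.1556],1);tilt(env)
s=env.snapshot("side")
im=s["frame"][206:242,215:245]; cv2.imwrite("pics/b4.png",cv2.resize(cv2.convertScaleAbs(im,alpha=1.6),(500,600),interpolation=cv2.INTER_NEAREST))
T=env.read_state()["tool_pos"]
ov(env,s,[T[0]-.0007,T[1]+.0025,T[2]-.0626],[.5241,.3001],"pics/b5.png",16,(215,206,30,36))
E
```

```text
time_s: 8.07
tool_pos: [0.5247, 0.2976, 0.1572]
tcp_rot: [3.109, 0.45, 0.001]
wrist_force: [0.7, 0.6, -0.7]
finger_gap: 0.0386
t 8.07 tcp [0.5247 0.2976 0.1572] F [ 0.7   0.64 -0.66] T [-0.02   0.015  0.048] gap 0.0386
tool delta mm [-0.2  0.1  1.6] per row [-0.2  0.1  1.6] toolz [ 5.e-04 -1.e-04 -1.e+00] tool y [ 0.284 -0.959  0.   ]
level turn wx,wy [ 0.0002 -0.0004]
```

View pics/b4.png

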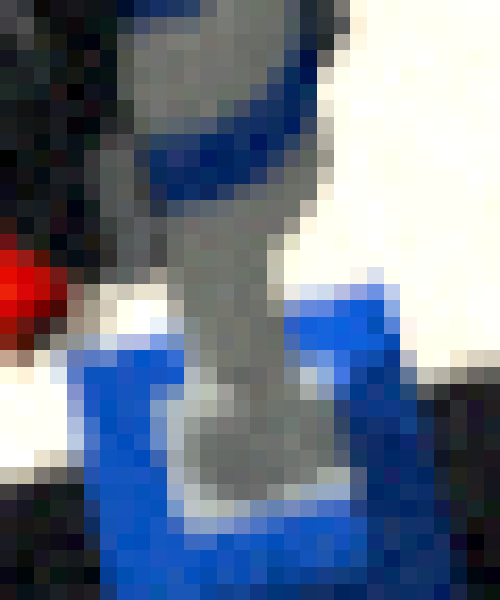

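View pics/b5.png

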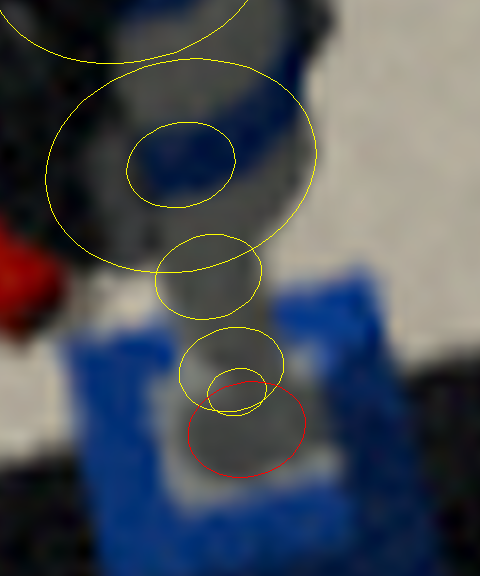

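Run:
```python
from bench import env
from h import *
s=env.snapshot("side"); f=s["frame"].astype(int)
for y in range(219,237): print(y,' '.join("%3d,%3d"%(f[y,x,0],f[y,x,2]) for x in range(221,238)))
T=env.read_state()["tool_pos"]
for dz in (-.0626,-.04,-.02,-.0046): print(dz,proj(s,[T[0],T[1],T[2]+dz]))
print(proj(s,[.5241,.3001,.085]), proj(s,[[T[0]+.001,T[1],.1],[T[0],T[1]+.001,.1],[T[0],T[1],.1]]))
```

```text
219  46, 47  54, 50  54, 56  44, 40  64, 64  67, 69  70, 70  67, 70  67, 71  66, 67  62, 66 103,116 139,160 152,174 150,172 155,178 157,181
220  38, 39  51, 48  57, 56  42, 41  61, 63  66, 69  67, 70  68, 68  66, 67  64, 68 117,133 140,158 150,173 152,173 155,176 155,179 156,179
221  34, 31  53, 52  56, 55  46, 46  65, 68  66, 68  67, 69  67, 68  65, 67  63, 66 126,141 147,169 155,177 153,174 152,173 149,172 155,177
222  64, 67  59, 56  84, 91  93,101  69, 75  68, 72  68, 71  66, 68  65, 67  62, 66 111,123 147,169 154,175 154,174 150,172 149,154 149,137
223 122,138 114,129 134,152 131,147  83, 89  66, 69  70, 73  65, 69  64, 68  63, 66 103,113 145,147 149,136 148,130 144,117 144, 93 140, 65
224 115,131 147,169 157,181 153,175 101,110  70, 74  68, 73  68, 68  66, 67  66, 67  77, 86 132, 86 142, 66 139, 61 138, 29 137, 15 124,  4
225 128,147 151,174 158,183 157,151 113,114  84, 86  70, 72  68, 71  71, 71  67, 69  66, 68 126, 30 139, 10 139, 13 135,  5 139, 18 118, 15
226 143,131 145,120 147,119 146, 81 118, 78  92, 87  75, 78  72, 73  68, 68  67, 69  64, 67 108, 43 135, 24 137, 17 138,
[... 985 characters left out ...]
67, 26  65,  9
234 117,  9 119,  6 119,  6 117, 11 119,108  95, 93  65, 65  58, 57  66, 63  63, 60  66, 64  69, 69  76, 77 101,102 106,103  76, 44  63,  1
235 119, 12 120,  6 117, 11 118,  8 123, 97 117,114  92, 91  73, 73  68, 65  67, 66  81, 81 105,104 109, 94 124, 96 123, 94  82, 46  65,  5
236 113, 11 121, 11 120, 12 120, 14 120, 69 125,118 118,117 112,112 106, 91 108, 73 111, 68 118, 75 119, 62 120, 47 122, 44  79, 18  63,  0
-0.0626 [[229.9012942  229.19253376]]
-0.04 [[228.57699254 223.78159611]]
-0.02 [[227.37130881 218.85531706]]
-0.0046 [[226.42049156 214.9703919 ]]
[[229.93083651 232.32201094]] [[229.36666734 227.81931502]
 [229.30416818 228.28451629]
 [229.62175505 228.05037035]]
```

Run:
```python
import cv2,numpy as np
for n in("side0","b1s"):
    f=cv2.imread(f"pics/{n}.png").astype(int)
    for y in range(226,241): print(y,' '.join("%3d,%3d"%(f[y,x,0],f[y,x,2]) for x in range(222,239)))
    g=f[...,2].copy()
    # white frame (bright in red) -> quad centroid of frame+hole by red channel threshold vs blue collar
    sub=f[224:242,218:242]; m=((sub[...,2]>42)&(abs(sub[...,0]-sub[...,2])<50)).astype(np.uint8)
    n_,lab,st,ce=cv2.connectedComponentsWithStats(m); print(n,st[1:],ce[1:]+[218,224])
```

```text
226 114, 92 116, 92 113, 61 114, 49 103, 22 110, 20 106,  0 108, 11 108,  8 107,  6 110,  5 106, 13 110,  3 108, 13 108,  1 100,  2 108, 14
227 111, 28 110,  8 108,  6 110,  5 108,  5 109,  5 106,  0 110, 12 108,  6 102, 18 106, 45 105, 48 110, 49 108, 18 110,  6 110,  5  88,  0
228 110,  5 110, 13 107,  6 107,  0 101,  2 108, 43 110, 47 105, 66 109, 84 105, 87 110, 94 108, 97 111, 71 107, 29 108,  5 106,  0  85,  0
229 112, 10 106,  1 109, 42 102, 66 104, 83 100, 76 103, 84 100, 92 105,102 105,102 107,106 110,109 112, 88 109, 34 109,  1 107,  7  91,  6
230 109,  9 107,  0 111, 71 110, 97 108,105  94, 88  87, 84  80, 80  77, 79  74, 72  85, 85 100,100 109,103 110, 46 109,  8 111, 15 101,  5
231 107,  8 111, 11 113, 63 108,100  88, 89  72, 72  66, 67  58, 59  53, 53  50, 51  68, 67  84, 86 106,105 109, 57 111, 15 108,  6 107,  6
232 107,  5 110, 10 110, 54 106, 97  82, 78  59, 60  53, 52  56, 55  56, 53  54, 54  59, 59  75, 74 104,106 110, 67 109, 25 109, 12 110, 13
233 108,  7 111,  9 107, 36 101, 92  78, 79  60, 58  54, 53  55, 55  50, 51  50, 50  53, 53  70, 70 101,100 110, 83 108,
[... 2695 characters left out ...]
0,  4 117,  0 121, 13 119, 31 123, 86 123, 86 122, 78 122, 64 123, 47 121, 25 118,  9 121, 11 120,  6 117,  4 121,  9 119,  0 109, 23
238 122, 12 120,  8 121,  6 122, 14 121, 36 122, 33 119,  3 122, 13 119,  4 120,  3 119,  6 112,  6 113, 21 121,  6 105, 16 117,  9 114, 18
239 120,  9 121, 13 118, 10 121, 10 121, 16 121,  2 120, 12 114,  4 111, 14 105,  1 113, 20 116, 10 106,  9 102,  7  96,  9  91, 13  90,  0
240 116,  9 123, 15 122, 20 112, 17 115,  4 114, 14 112, 21 114, 11 106, 15  93,  0  98, 17  92,  2  82,  0  73,  5  74,  1  63,  1  64, 15
b1s [[ 0  0 14 11 44]
 [21  0  3  6 15]
 [ 6  4 12 10 89]] [[221.56818182 226.70454545]
 [240.06666667 226.06666667]
 [229.65168539 232.34831461]]
```

```bash
python3 -m inch '[[0.0006,-0.0008,0,0,0,0,0.03],[0,0,0,0,0,0,0.03],[0,0,0,0,0,0,0.03]]'
python3 - <<'E'
from bench import env
from h import *
go(env,[.5250,.2986,.1456],1);tilt(env)
E
```

```text
time_s: 8.55
tool_pos: [0.5257, 0.2989, 0.1588]
tcp_rot: [-3.109, -0.45, -0.005]
wrist_force: [-0.2, -0.5, -1.1]
finger_gap: 0.0391
t 8.55 tcp [0.5257 0.2989 0.1588] F [-0.18 -0.49 -1.14] T [-0.014  0.02  -0.035] gap 0.0391
tool delta mm [-0.8  0.1 13.2] per row [-0.8  0.1 13.2] toolz [ 0.003   0.0011 -1.    ] tool y [ 0.284 -0.959 -0.   ]
level turn wx,wy [-0.0002 -0.0032]
```

```bash
python3 -m inch '[[-0.0008,0,0.006,0,-0.003,0,0.03],[0,0,0.005,0,0,0,0.03],[0,0,0,0,0,0,0.03]]'
python3 - <<'E'
from bench import env
from h import *
go(env,[.5250,.2986,.1426],1);tilt(env)
E
```

```text
time_s: 8.93
tool_pos: [0.5247, 0.2986, 0.1466]
tcp_rot: [3.109, 0.45, -0.001]
wrist_force: [0.4, -0.1, -1.0]
finger_gap: 0.0386
t 8.93 tcp [0.5247 0.2986 0.1466] F [ 0.41 -0.11 -0.99] T [-0.024  0.006  0.011] gap 0.0386
tool delta mm [0.3 0.1 4. ] per row [0.3 0.1 4. ] toolz [-7.e-04 -1.e-04 -1.e+00] tool y [ 0.284 -0.959 -0.   ]
level turn wx,wy [-0.0001  0.0007]
```

```bash
python3 -m inch '[[0.0003,0,0.004,0,0,0,0.03],[0,0,0.003,0,0,0,0.03],[0,0,0,0,0,0,0.03]]'
python3 - <<'E'
from bench import env
from h import *
go(env,[.5250,.2986,.1376],1);tilt(env)
s=env.snapshot("side")
im=s["frame"][196:246,210:250]; cv2.imwrite("pics/b6.png",cv2.resize(cv2.convertScaleAbs(im,alpha=1.6),(480,600),interpolation=cv2.INTER_CUBIC))
E
```

```text
time_s: 9.3
tool_pos: [0.5249, 0.2986, 0.1389]
tcp_rot: [3.109, 0.45, -0.002]
wrist_force: [0.2, 0.0, -1.4]
finger_gap: 0.039
t 9.3 tcp [0.5249 0.2986 0.1389] F [ 0.19  0.04 -1.36] T [ 0.018  0.041 -0.024] gap 0.039
tool delta mm [0.1 0.1 1.3] per row [0.1 0.1 1.3] toolz [-1.1e-03 -3.0e-04 -1.0e+00] tool y [ 0.284 -0.959 -0.   ]
level turn wx,wy [-0.      0.0011]
```

View pics/b6.png

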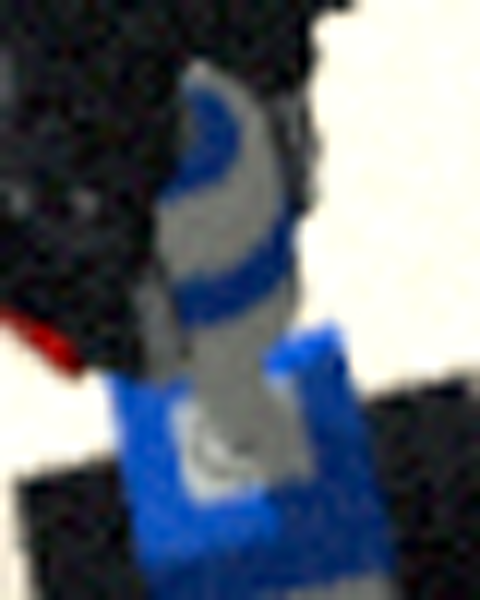

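```bash
python3 -m inch '[[0,0,0.004,0,0.001,0,0.03],[0,0,0.003,0,0,0,0.03],[0,0,0,0,0,0,0.03]]'
python3 - <<'E'
from bench import env
from h import *
go(env,[.5250,.2986,.1476-.018],1);tilt(env)
E
```

```text
time_s: 9.72
tool_pos: [0.5251, 0.2987, 0.1318]
tcp_rot: [-3.109, -0.45, -0.001]
wrist_force: [-0.6, -0.3, -1.6]
finger_gap: 0.0388
t 9.72 tcp [0.5251 0.2987 0.1318] F [-0.56 -0.3  -1.56] T [ 0.061  0.011 -0.002] gap 0.0388
tool delta mm [-0.1  0.1  2.2] per row [-0.1  0.1  2.2] toolz [ 7.e-04  3.e-04 -1.e+00] tool y [ 0.284 -0.959 -0.   ]
level turn wx,wy [-0.0001 -0.0007]
```

```bash
for i in 1 2; do python3 -m inch '[[0,0,0.002,0,0,0,0.03],[0,0,0.001,0,0,0,0.03]]'; done
python3 - <<'E'
from bench import env
from h import *
go(env,[.5250,.2986,.1476-.022],1);tilt(env)
E
```

```text
time_s: 9.98
tool_pos: [0.5252, 0.2988, 0.1288]
tcp_rot: [-3.109, -0.45, -0.002]
wrist_force: [0.9, -0.2, -1.0]
finger_gap: 0.0386
time_s: 10.22
tool_pos: [0.5252, 0.2988, 0.1257]
tcp_rot: [-3.109, -0.45, -0.002]
wrist_force: [-0.7, -0.2, -0.3]
finger_gap: 0.0391
t 10.22 tcp [0.5252 0.2988 0.1257] F [-0.69 -0.25 -0.34] T [-0.082  0.061  0.034] gap 0.0391
tool delta mm [-0.3  0.1  0.1] per row [-0.3  0.1  0.1] toolz [ 1.e-03  4.e-04 -1.e+00] tool y [ 0.284 -0.959 -0.   ]
level turn wx,wy [-0.0001 -0.0011]
```

```bash
for i in 1 2; do python3 -m inch '[[0,0,0.0015,0,0,0,0.03],[0,0,0.0015,0,0,0,0.03]]'; done
python3 - <<'E'
from bench import env
from h import *
go(env,[.5250,.2986,.1476-.028],1);tilt(env)
E
```

```text
time_s: 10.48
tool_pos: [0.5255, 0.2989, 0.1237]
tcp_rot: [-3.109, -0.45, -0.004]
wrist_force: [-0.0, -0.4, 2.1]
finger_gap: 0.0386
time_s: 10.72
tool_pos: [0.526, 0.2991, 0.1223]
tcp_rot: [-3.108, -0.45, -0.007]
wrist_force: [-1.3, -1.5, 5.7]
finger_gap: 0.0385
t 10.72 tcp [0.526  0.2991 0.1223] F [-1.25 -1.5   5.67] T [-0.192  0.383 -0.011] gap 0.0385
tool delta mm [-1.1  0.2  2.7] per row [-1.1  0.2  2.7] toolz [ 0.0041  0.0017 -1.    ] tool y [ 0.284 -0.959 -0.   ]
level turn wx,wy [-0.0005 -0.0044]
```

```bash
python3 -m inch '[[-0.0008,0,0.002,0,-0.005,0,0.03],[0,0,0.0015,0,0,0,0.03]]'
python3 - <<'E'
from bench import env
from h import *
go(env,[.5252,.2988,.1125],1);tilt(env)
E
```

```text
time_s: 10.98
tool_pos: [0.5261, 0.2992, 0.1216]
tcp_rot: [-3.108, -0.45, -0.005]
wrist_force: [-3.6, -1.6, 7.4]
finger_gap: 0.0395
t 10.97 tcp [0.5261 0.2992 0.1216] F [-3.59 -1.58  7.44] T [-0.324  0.724 -0.034] gap 0.0395
tool delta mm [-1.   0.1  9.1] per row [-1.   0.1  9.1] toolz [ 0.0027  0.0016 -1.    ] tool y [ 0.284 -0.959 -0.001]
level turn wx,wy [-0.0007 -0.0031]
```

```bash
python3 -m inch '[[-0.0015,-0.0002,0.0005,0,-0.004,0,0.03],[0,0,0.0005,0,0,0,0.03]]'
python3 - <<'E'
from bench import env
from h import *
go(env,[.5252,.2988,.1125],1);tilt(env)
E
```

```text
time_s: 11.22
tool_pos: [0.5257, 0.2991, 0.1217]
tcp_rot: [-3.108, -0.45, -0.003]
wrist_force: [-1.4, -0.2, 5.1]
finger_gap: 0.039
t 11.22 tcp [0.5257 0.2991 0.1217] F [-1.35 -0.18  5.05] T [-0.152  0.311  0.021] gap 0.039
tool delta mm [-0.6  0.2  9.2] per row [-0.6  0.2  9.2] toolz [ 0.0019  0.0014 -1.    ] tool y [ 0.284 -0.959 -0.001]
level turn wx,wy [-0.0008 -0.0023]
```

```bash
python3 -m inch '[[-0.0010,-0.0002,0.003,0,-0.003,0,0.03]]'
python3 -m inch '[[-0.0006,0,0.002,0,-0.003,0,0.03]]'
python3 - <<'E'
from bench import env
from h import *
go(env,[.5252,.2988,.1125],1);tilt(env)
E
```

```text
time_s: 11.35
tool_pos: [0.5251, 0.2991, 0.1193]
tcp_rot: [-3.108, -0.45, -0.001]
wrist_force: [1.0, -0.8, 0.5]
finger_gap: 0.0385
time_s: 11.48
tool_pos: [0.5245, 0.2989, 0.1167]
tcp_rot: [-3.109, -0.45, 0.004]
wrist_force: [0.6, -0.9, 3.8]
finger_gap: 0.0389
t 11.47 tcp [0.5245 0.2989 0.1167] F [ 0.59 -0.86  3.76] T [-0.117 -0.067  0.013] gap 0.0389
tool delta mm [0.6 0.3 4.2] per row [0.6 0.3 4.2] toolz [-2.6e-03 -1.0e-04 -1.0e+00] tool y [ 0.283 -0.959 -0.001]
level turn wx,wy [-0.0006  0.0025]
```

```bash
python3 -m inch '[[0.0005,0.0002,0.0015,0,0.0025,0,0.03]]'
python3 -m inch '[[0,0,0.0015,0,0,0,0.03]]'
python3 - <<'E'
from bench import env
from h import *
go(env,[.5250,.2988,.1125],1);tilt(env)
E
```

```text
time_s: 11.6
tool_pos: [0.525, 0.2989, 0.1152]
tcp_rot: [-3.108, -0.45, 0.001]
wrist_force: [-1.3, -0.3, 5.5]
finger_gap: 0.0391
time_s: 11.72
tool_pos: [0.525, 0.299, 0.114]
tcp_rot: [-3.108, -0.45, 0.001]
wrist_force: [-1.7, -1.9, 5.5]
finger_gap: 0.0388
t 11.72 tcp [0.525 0.299 0.114] F [-1.69 -1.93  5.53] T [-0.166  0.194 -0.011] gap 0.0388
tool delta mm [-0.   0.2  1.5] per row [-0.   0.2  1.5] toolz [-4.e-04  8.e-04 -1.e+00] tool y [ 0.283 -0.959 -0.001]
level turn wx,wy [-0.0009  0.0002]
```

```bash
python3 -m inch '[[0,0,0.0015,0,0,0,0.03]]'
python3 -m inch '[[0,0,0.0015,0,0,0,0.03]]'
python3 - <<'E'
from bench import env
from h import *
go(env,[.5250,.2988,.1125],1);tilt(env)
E
```

```text
time_s: 11.85
tool_pos: [0.525, 0.299, 0.1127]
tcp_rot: [-3.108, -0.45, 0.0]
wrist_force: [-0.0, -0.4, 4.9]
finger_gap: 0.0389
time_s: 11.98
tool_pos: [0.5252, 0.2991, 0.1123]
tcp_rot: [-3.108, -0.45, -0.001]
wrist_force: [-3.1, -2.0, 12.1]
finger_gap: 0.0392
t 11.97 tcp [0.5252 0.2991 0.1123] F [-3.09 -1.98 12.08] T [-0.376  0.474  0.006] gap 0.0392
tool delta mm [-0.3  0.2 -0.2] per row [-0.3  0.2 -0.2] toolz [ 6.0e-04  1.3e-03 -1.0e+00] tool y [ 0.283 -0.959 -0.001]
level turn wx,wy [-0.001  -0.0009]
```

```bash
python3 -m inch '[[0,0,0.001,0,0,0,0.03]]'
python3 -m inch '[[0,0,0.0008,0,0,0,0.03]]'
python3 -m inch '[[0,0,0,0,0,0,0.03]]'
python3 - <<'E'
from bench import env
from h import *
go(env,[.5250,.2988,.1125],1);tilt(env)
E
```

```text
time_s: 12.1
tool_pos: [0.5252, 0.2991, 0.1123]
tcp_rot: [-3.108, -0.45, -0.002]
wrist_force: [-2.0, -1.1, 8.3]
finger_gap: 0.039
time_s: 12.22
tool_pos: [0.5251, 0.2991, 0.1124]
tcp_rot: [-3.108, -0.45, -0.002]
wrist_force: [-2.0, -1.2, 6.1]
finger_gap: 0.0389
time_s: 12.35
tool_pos: [0.525, 0.299, 0.1125]
tcp_rot: [-3.108, -0.45, -0.002]
wrist_force: [-1.4, 0.6, 4.3]
finger_gap: 0.0386
t 12.35 tcp [0.525  0.299  0.1125] F [-1.41  0.6   4.35] T [-0.122  0.25   0.01 ] gap 0.0386
tool delta mm [-0.   0.2  0. ] per row [-0.   0.2  0. ] toolz [ 0.001   0.0013 -1.    ] tool y [ 0.284 -0.959 -0.001]
level turn wx,wy [-0.001  -0.0013]
```

```bash
python3 -m inch '[[0,0,-0.001,0,0,0,0.03]]'
python3 -m inch '[[0,0,-0.001,0,0,0,0.03]]'
python3 -m inch '[[0,0,-0.001,0,0,0,0.03]]'
python3 - <<'E'
from bench import env
from h import *
go(env,[.5250,.2988,.1125],1);tilt(env)
E
```

```text
time_s: 12.48
tool_pos: [0.5249, 0.299, 0.1135]
tcp_rot: [-3.108, -0.45, -0.002]
wrist_force: [-0.2, -1.1, 5.2]
finger_gap: 0.0389
time_s: 12.6
tool_pos: [0.5248, 0.2989, 0.1138]
tcp_rot: [-3.108, -0.45, -0.001]
wrist_force: [-0.1, 0.1, -1.7]
finger_gap: 0.0389
time_s: 12.72
tool_pos: [0.5247, 0.2989, 0.1137]
tcp_rot: [-3.108, -0.45, 0.0]
wrist_force: [1.8, 0.4, -1.1]
finger_gap: 0.0387
t 12.72 tcp [0.5247 0.2989 0.1137] F [ 1.75  0.42 -1.09] T [ 0.067 -0.249  0.001] gap 0.0387
tool delta mm [0.2 0.2 1.2] per row [0.2 0.2 1.2] toolz [-3.e-04  9.e-04 -1.e+00] tool y [ 0.284 -0.959 -0.001]
level turn wx,wy [-0.0009 -0.    ]
```

```bash
python3 -m inch '[[0,0,-0.002,0,0,0,0.03]]'
python3 -m inch '[[0,0,-0.002,0,0,0,0.03]]'
python3 -m inch '[[0,0,-0.002,0,0,0,0.03]]'
```

```text
time_s: 12.85
tool_pos: [0.5246, 0.2989, 0.1141]
tcp_rot: [-3.108, -0.45, 0.002]
wrist_force: [2.8, 0.7, -4.1]
finger_gap: 0.0388
time_s: 12.98
tool_pos: [0.5245, 0.2988, 0.1146]
tcp_rot: [-3.109, -0.45, 0.003]
wrist_force: [3.7, 0.1, -5.0]
finger_gap: 0.039
time_s: 13.1
tool_pos: [0.5245, 0.2988, 0.1154]
tcp_rot: [-3.109, -0.45, 0.005]
wrist_force: [3.8, 3.0, -8.7]
finger_gap: 0.0387
```

```bash
python3 -m inch '[[0.0004,0,-0.002,0,0.002,0,0.03]]'
python3 -m inch '[[0,0,-0.002,0,0,0,0.03]]'
python3 -m inch '[[0,0,-0.002,0,0,0,0.03]]'
```

```text
time_s: 13.22
tool_pos: [0.5246, 0.2988, 0.1161]
tcp_rot: [-3.109, -0.45, 0.004]
wrist_force: [3.0, 1.6, -9.6]
finger_gap: 0.0391
time_s: 13.35
tool_pos: [0.5243, 0.2988, 0.1169]
tcp_rot: [-3.109, -0.45, 0.006]
wrist_force: [4.5, 2.0, -12.3]
finger_gap: 0.0386
time_s: 13.48
tool_pos: [0.524, 0.2987, 0.117]
tcp_rot: [3.109, 0.45, -0.008]
wrist_force: [5.8, 2.8, -16.8]
finger_gap: 0.0388
```

```bash
python3 -m inch '[[0.0005,0,-0.001,0,0.004,0,0.03],[0,0,-0.001,0,0,0,0.03]]'
python3 -m inch '[[0.0003,0,0.001,0,0.002,0,0.03]]'
python3 -m inch '[[0,0,0.001,0,0.002,0,0.03]]'
python3 -m inch '[[0,0,0.001,0,0.0,0,0.03]]'
python3 - <<'E'
from bench import env
from h import *
go(env,[.5250,.2989,.1138],1);tilt(env)
E
```

```text
time_s: 13.72
tool_pos: [0.5239, 0.2986, 0.117]
tcp_rot: [3.109, 0.45, -0.006]
wrist_force: [4.6, 1.6, -12.9]
finger_gap: 0.0386
time_s: 13.85
tool_pos: [0.524, 0.2986, 0.116]
tcp_rot: [3.109, 0.45, -0.004]
wrist_force: [3.0, 1.1, -8.4]
finger_gap: 0.0388
time_s: 13.98
tool_pos: [0.524, 0.2986, 0.1155]
tcp_rot: [-3.109, -0.45, 0.0]
wrist_force: [3.1, 0.6, -7.8]
finger_gap: 0.0384
time_s: 14.1
tool_pos: [0.524, 0.2986, 0.1152]
tcp_rot: [-3.109, -0.45, -0.001]
wrist_force: [2.8, 0.8, -7.7]
finger_gap: 0.0388
t 14.1 tcp [0.524  0.2986 0.1152] F [ 2.77  0.78 -7.72] T [ 0.24  -0.474  0.006] gap 0.0388
tool delta mm [1.  0.  1.4] per row [1.  0.  1.4] toolz [ 4.e-04  4.e-04 -1.e+00] tool y [ 0.283 -0.959 -0.   ]
level turn wx,wy [-0.0003 -0.0005]
```

Under pull, the stem stopped hard 3 mm up at about 15 N, so the lock holds. Now I settle it back down and release the side load.

```bash
python3 -m inch '[[0.0008,0,0.0015,0,0,0,0.03]]'
python3 -m inch '[[0.0004,0,0.001,0,0,0,0.03]]'
python3 -m inch '[[0,0,0.0005,0,0,0,0.03],[0,0,0,0,0,0,0.03]]'
python3 - <<'E'
from bench import env
from h import *
go(env,[.5250,.2989,.1138],1);tilt(env)
E
```

```text
time_s: 14.22
tool_pos: [0.5243, 0.2987, 0.1144]
tcp_rot: [-3.109, -0.45, 0.0]
wrist_force: [0.2, -0.5, -6.3]
finger_gap: 0.0386
time_s: 14.35
tool_pos: [0.5244, 0.2987, 0.1141]
tcp_rot: [-3.109, -0.45, 0.001]
wrist_force: [0.1, 0.5, -4.1]
finger_gap: 0.0389
time_s: 14.6
tool_pos: [0.5243, 0.2987, 0.1144]
tcp_rot: [-3.109, -0.45, 0.001]
wrist_force: [0.8, 0.2, -5.0]
finger_gap: 0.0392
t 14.6 tcp [0.5243 0.2987 0.1144] F [ 0.82  0.2  -5.04] T [ 0.09  -0.153  0.011] gap 0.0392
tool delta mm [0.7 0.  0.6] per row [0.7 0.  0.6] toolz [-7.e-04  0.e+00 -1.e+00] tool y [ 0.284 -0.959 -0.   ]
level turn wx,wy [-0.0002  0.0006]
```

```bash
python3 -m inch '[[0.0003,0,0.0012,0,0,0,0.03]]'
python3 -m inch '[[0.0002,0,0.0008,0,0,0,0.03]]'
```

```text
time_s: 14.72
tool_pos: [0.5246, 0.2988, 0.1137]
tcp_rot: [-3.109, -0.45, 0.001]
wrist_force: [-1.1, -1.1, 0.6]
finger_gap: 0.0388
time_s: 14.85
tool_pos: [0.5246, 0.2988, 0.1137]
tcp_rot: [-3.109, -0.45, 0.001]
wrist_force: [-1.6, -1.2, 1.0]
finger_gap: 0.0386
```

Unloaded at the lock height. I open the fingers and check.

```bash
python3 -m inch '[[0,0,0,0,0,0,0.045],[0,0,0,0,0,0,0.055],[0,0,0,0,0,0,0.065],[0,0,0,0,0,0,0.065]]' 20
python3 - <<'E'
from bench import env
from h import *
go(env,[.5250,.2989,.20],1);tilt(env)
s=env.snapshot("side")
im=s["frame"][186:246,205:255]; cv2.imwrite("pics/c1.png",cv2.resize(cv2.convertScaleAbs(im,alpha=1.6),(500,600),interpolation=cv2.INTER_CUBIC))
E
```

```text
time_s: 15.35
tool_pos: [0.5264, 0.2995, 0.1166]
tcp_rot: [-3.108, -0.45, -0.008]
wrist_force: [0.3, 0.0, 0.5]
finger_gap: 0.0652
t 15.35 tcp [0.5264 0.2995 0.1166] F [0.35 0.03 0.49] T [ 0.01   0.025 -0.048] gap 0.0652
tool delta mm [ -1.1   0.1 -83.4] per row [ -1.1   0.1 -83.4] toolz [ 0.005   0.0024 -1.    ] tool y [ 0.284 -0.959 -0.001]
level turn wx,wy [-0.0008 -0.0055]
```

View pics/c1.png

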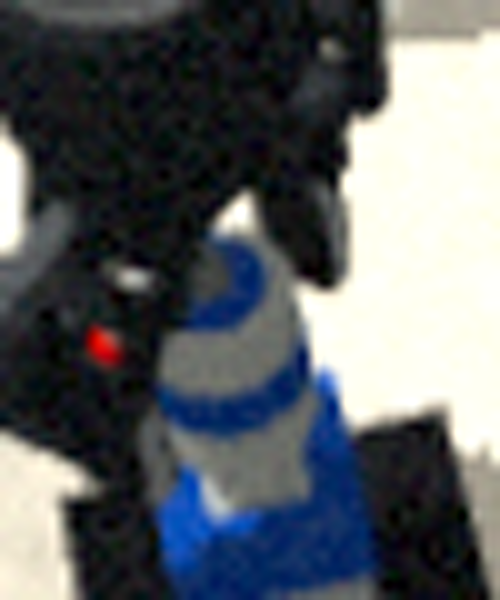

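```bash
python3 -m inch '[[0,0,-0.015,0,-0.004,0,0.065],[0,0,-0.015,0,0,0,0.065],[0,0,-0.015,0,0,0,0.065]]'
python3 - <<'E'
from bench import env
from h import *
go(env,[.5250,.2989,.22],1);tilt(env)
E
```

```text
time_s: 15.78
tool_pos: [0.5259, 0.2993, 0.1636]
tcp_rot: [-3.109, -0.45, 0.001]
wrist_force: [0.1, 0.0, 0.1]
finger_gap: 0.065
t 15.78 tcp [0.5259 0.2993 0.1636] F [0.1  0.02 0.1 ] T [0.019 0.062 0.094] gap 0.065
tool delta mm [ -1.    0.  -56.4] per row [ -1.    0.  -56.4] toolz [-6.e-04  5.e-04 -1.e+00] tool y [ 0.284 -0.959 -0.001]
level turn wx,wy [-0.0006  0.0004]
```

```bash
python3 -m inch '[[0,0,-0.03,0,0,0,0.065],[0,0,-0.03,0,0,0,0.065],[0,0,-0.03,0,0,0,0.065],[0,0.04,0,0,0,0,0.065],[0,0.04,0,0,0,0,0.065]]'
python3 -m inch '[[0,0.045,0,0,0,0,0.065],[0,0.045,0,0,0,0,0.065],[0,0.045,0,0,0,0,0.065],[0,0,0,0,0,0,0.065],[0,0,0,0,0,0,0.065]]'
python3 - <<'E'
from bench import env
from h import *
np.set_printoptions(precision=4,suppress=True)
go(env,[.5250,.2989,.22],1)
s=env.snapshot("side");t=env.snapshot("top")
cv2.imwrite("pics/d1s.png",s["frame"]);cv2.imwrite("pics/d1t.png",t["frame"])
for p in(s,t): print([(np.round(d["at"],3).tolist(),round(d["p"],2)) for l in("filter","spare_filter") for d in env.spot_in(l,p)])
# expected body: underside at z ~ .1138-.0046
m=[.5245,.3009]
ov(env,s,[*m,.1138-.0626],m,"pics/d2.png",10,(205,195,45,60))
E
```

```text
time_s: 16.4
tool_pos: [0.5497, 0.2241, 0.2659]
tcp_rot: [-3.104, -0.459, -0.018]
wrist_force: [-0.3, -0.1, -0.9]
finger_gap: 0.0648
time_s: 17.02
tool_pos: [0.5909, 0.0889, 0.2733]
tcp_rot: [-3.105, -0.454, -0.033]
wrist_force: [-0.9, -0.1, 0.5]
finger_gap: 0.0651
t 17.02 tcp [0.5909 0.0889 0.2733] F [-0.91 -0.13  0.49] T [-0.007  0.011 -0.007] gap 0.0651
tool delta mm [  -4.2 -220.    53.3] per row [  -4.2 -220.    53.3] toolz [ 0.0204  0.0064 -0.9998] tool y [ 0.286 -0.958 -0.   ]
[([0.518, 0.302, 0.154], 0.85), ([0.533, -0.22, 0.122], 0.83)]
[([0.532, -0.228, 0.126], 0.58)]
```

View pics/d1s.png

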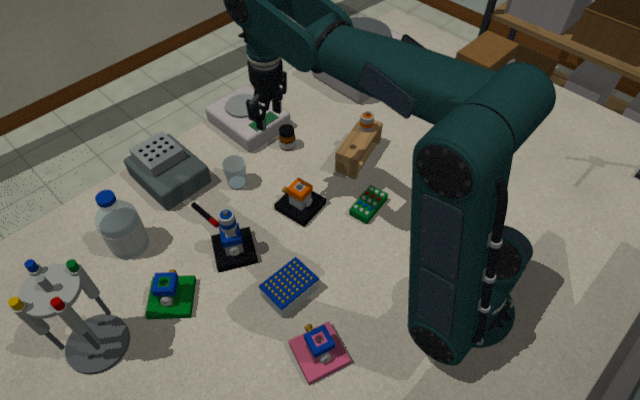

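View pics/d2.png

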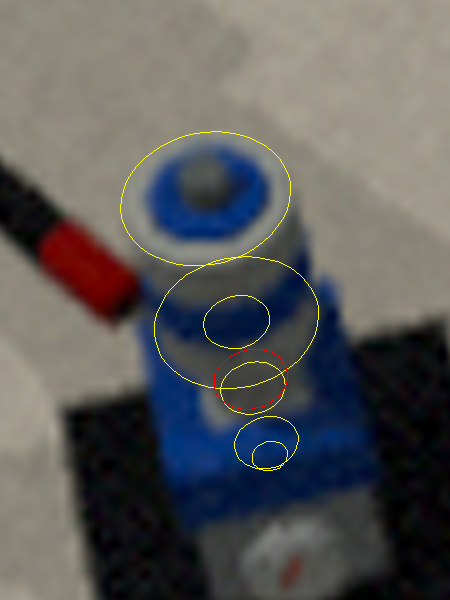

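View pics/d1t.png

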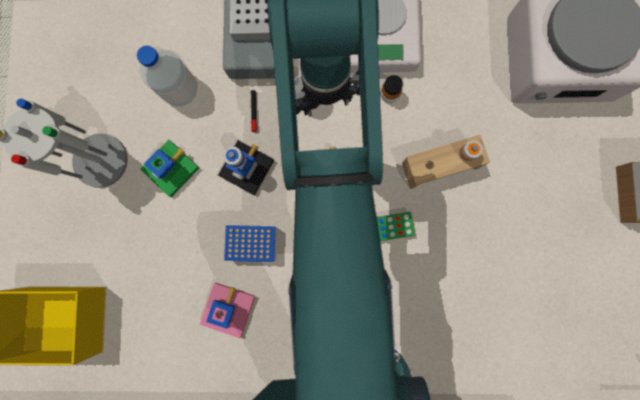

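The side picture shows the filter upright in the blue collar at about (227,220), at the locked height within about 0.5 px. The orange filter is still in the rack at (367,120), and the jar, beaker, marker, tip box and green rack look unmoved. The arm is clear and I hand in the job.

```bash
python3 -m inch '[[0,0,0,0,0,0,0.065],[0,0,0,0,0,0,0.065]]'
python3 - <<'E'
from bench import env
print(env.finish_job())
E
```

```text
time_s: 17.58
tool_pos: [0.5903, 0.0908, 0.2721]
tcp_rot: [-3.104, -0.46, -0.03]
wrist_force: [-0.4, -0.3, 1.2]
finger_gap: 0.0647
the job is handed in; nothing more can be done
None
```

I took the blue filter from the rack and pushed it into the blue fitting on the black foot. I pulled it to prove the lock, let it settle back, released it and backed away. The job was handed in at about 17.6 s, and no verdict was reported.

- **Insertion:** the stem met the jaws about 23 mm below the mouth and passed them at about 9 N. It reached the hard stop at about 13 N, the highest pushing force I saw. Forces are read only at the end of each move, so a short peak in between would not show.
- **Lock test:** the stem rose about 3 mm against a growing pull and then stopped hard, at about 16 N. It went back to the lock height, and the wrist force was near zero before I opened the fingers. I judged the lock from force and position, because the valve and collet values can't be read directly.
- **Final pictures:** the filter stands upright at the locked height, within about half a pixel. The orange filter was found within about 4 mm of its first position, which is the detector's accuracy. The jar, beaker, marker, tip box and tube rack look unmoved by eye.
- **Disagreements:** the two cameras placed the bore about 5 mm apart in y, so I aligned by comparing stem and bore in the side view alone. The last top-view search missed the blue filter, though it is plainly visible in that picture. The arm also drifted up to 8 mm while lowering to the rack, and I corrected that before gripping.

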